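# Serve a pair of stone balls from the gravity feeder

### The job

A customer wants a pair of the larger polished stone balls: on the feeder that holds them, press the near end of the rocking lever all the way down with the fingertips, so that its far end lifts the gate, and keep it down until both balls have rolled into the tray. Then let the lever spring back up and move clear, with exactly two balls served. Do not touch the balls or pick anything up, and leave the other feeder and everything else on the counter as it is.

Things in the scene. Friction and masses are not known exactly. Their poses are not given: they have to be found in the camera images.
- feeder_large: Fixed wooden gravity feeder with three larger polished stone balls (40 mm across) queued in its sloping open lane. Origin on the counter under the lane; base from x -120 to 158 mm, 100 mm wide (y). +x runs down the lane, roughly away from the robot, to its mouth at x = 56 mm. Then comes its tray: x 62 to 152, y -44 to 44 mm inside, floor 14 mm up, walls 40 to 46 mm high. Either feeder may stand left or right.
- lever_large (a joint): Lever over the larger balls: 0 at rest, 0.49 rad fully pressed, at a hard stop. Sprung: about 2 N on its plate starts it, about 4 N holds it down. Pressed, its far end lifts the gate (a fork of two prongs) and a second fork behind the second ball comes down to hold the third, so one full press held about a second lets exactly two balls out; let go early, only one may pass.
- lever_large_plate (a point): Centre of the top of the lever's press plate (50 x 62 mm in x, y, rubber), at its near end, highest part of the feeder: at rest at x -63, y 0, z 149 mm in the feeder's frame. Fully pressed it is 45 mm lower and 19 mm further towards the feeder's -x. It slopes 0.24 rad down to +x at rest, 0.24 rad down to -x when pressed.
- lever_large_pivot (a point): The lever's pivot: x 18, y 0, z 88 mm in its feeder's frame; the hinge runs along the feeder's y.
- ball_large1: The first (against the gate) of the larger balls, 40 mm across, 90 g or so, solid stone. Origin at its centre.
- ball_large2: The second of the larger balls, 40 mm across, 90 g or so, solid stone. Origin at its centre.
- ball_large3: The third (last) of the larger balls, 40 mm across, 90 g or so, solid stone. Origin at its centre.
- feeder_small: Fixed wooden gravity feeder with three smaller polished stone balls (30 mm across) queued in its sloping open lane. Origin on the counter under the lane; base from x -120 to 158 mm, 100 mm wide (y). +x runs down the lane, roughly away from the robot, to its mouth at x = 56 mm. Then comes its tray: x 62 to 152, y -44 to 44 mm inside, floor 14 mm up, walls 40 to 46 mm high. Either feeder may stand left or right.
- lever_small (a joint): Lever over the smaller balls: 0 at rest, 0.49 rad fully pressed, at a hard stop. Sprung: about 2 N on its plate starts it, about 4 N holds it down. Pressed, its far end lifts the gate (a fork of two prongs) and a second fork behind the second ball comes down to hold the third, so one full press held about a second lets exactly two balls out; let go early, only one may pass.
- lever_small_plate (a point): Centre of the top of the lever's press plate (50 x 52 mm in x, y, rubber), at its near end, highest part of the feeder: at rest at x -53, y 0, z 142 mm in the feeder's frame. Fully pressed it is 45 mm lower and 21 mm further towards the feeder's -x. It slopes 0.24 rad down to +x at rest, 0.24 rad down to -x when pressed.
- lever_small_pivot (a point): The lever's pivot: x 26, y 0, z 77 mm in its feeder's frame; the hinge runs along the feeder's y.
- ball_small1: The first (against the gate) of the smaller balls, 30 mm across, 38 g or so, solid stone. Origin at its centre.
- ball_small2: The second of the smaller balls, 30 mm across, 38 g or so, solid stone. Origin at its centre.
- ball_small3: The third (last) of the smaller balls, 30 mm across, 38 g or so, solid stone. Origin at its centre.
- ringbox: Bystander: closed card ring box, 50 x 50 x 38 mm, loose on the counter. Origin: centre of its underside.
- egg: Bystander: polished stone egg standing on its blunt end, 43 mm across, 56 mm tall, loose on the counter. Origin: centre of its underside.
- turtle: Bystander: carved stone turtle, 77 x 60 x 36 mm, loose on the counter. Origin: centre of its underside.
- crystal: Bystander: upright clear crystal point, 38 mm across, 80 mm tall, loose on the counter. Origin: centre of its underside.
- loupe: Bystander: folding magnifier, 72 x 32 x 22 mm, loose on the counter. Origin: centre of its underside.
- coindish: Bystander: small clay coin dish, 90 mm across, 35 mm high, loose on the counter. Origin: centre of its underside.
- bangle: Bystander: plain steel bangle lying flat, 68 mm across, 12 mm high, loose on the counter. Origin: centre of its underside.
- tin: Bystander: small tin of polishing wax, 50 mm across, 26 mm high, loose on the counter. Origin: centre of its underside.

How it is judged:
By the outcome, as a careful person would: the job done as asked, in the order asked, and still so for the second after the job is handed in, with the robot touching nothing.
It also fails if it takes over 32 s, if anything falls off the work surface, if the arm or the gripper's body presses on something with over 40 N, if the wrist force passes 120 N, or if a joint passes its speed limit or range.

### The arm

A 7-joint arm with a two-finger parallel gripper is mounted at the origin on the work surface. World frame = base frame: x ahead of the robot, y to its left, z up, the work surface at z = 0. Lengths are in m, angles in rad, forces in N, time in s.
With the tool pointing down it reaches from about 0.4 to 0.85 m from the base axis. Payload 4.4 kg.
Tool frame: the origin (TCP) lies at the very end of the fingers, on their centre line; the grasp point (between the pads) lies env.hold_point_z behind it (env.hold_point_z is the distance from the TCP to the grasp point, in m); z points along the fingers, y is the line along which they close (so a half turn about z gives the same grasp; the last joint's range is limited). The gripper opens to 94 mm and grips with 3 to 60 N. Pads are 16 mm wide; open, the fingers measure 119 mm over their backs; the gripper's body (75 mm by 177 mm) begins 78 mm behind the grasp point.
Start: joints at [1.171, 0.628, 0.038, 1.517, -0.027, 0.996, -0.02], TCP at [0.213, -0.614, 0.205] pointing down, gripper open.
Joint ranges: [-3.06, 3.06], [-0.37, 2.12], [-1.25, 1.32], [0.18, 2.47], [-1.1, 4.24], [0.23, 1.98], [-2.94, 2.94]. Speed limits (rad/s): [2.57, 2.57, 3.14, 3.14, 3.14, 3.14, 3.14].

### API

Orientations are given as a 3x3 rotation matrix whose columns are the frame's x, y, z axes.
In Python, from cell import status, eyes, job, env gives the robot as it stands.
- The arm moves only by the shell command python3 -m crank 'ROWS' [FORCE]. ROWS is JSON, a list of rows, each an object with "translation": the shift along the world's x, y, z in mm, a list of three; "roll": the turn about the world's z in rad; "grip": the closure, from -1 (fully open) to 1 (shut). In form: [{"translation": [tx, ty, tz], "roll": roll, "grip": grip}, ...]. A call has 1 to 10 rows; each row is the pose to reach, as a shift and turn from the pose commanded when the call began; what a row does not reach only later rows make up. A row lasts 1/10 s, in which the tool goes at most 50 mm and 8.59 degrees, less where a joint would pass 70% of its speed; a pose out of reach is approached as far as the arm can. A call with a gripper value outside its range is refused whole. The fingers move at their own pace and stop on an object; FORCE is the grip in N (left out, the last holds). Time passes only in rows, so rows that repeat a pose let the fingers close. It gives the time, the measured TCP pose, the force, the opening and the grip force at its end, in the units of the state.
- status.state(): the state, without advancing time (a new reading comes with each control period).
- eyes.read_camera(name): name is "scene" or "side" or "wrist"; returns a dict with "frame" (400x640x3 uint8, blue, green, red), "intrinsics" (3x3 intrinsics, pixels), "extrinsics" (4x4, takes a point from camera to world coordinates). Camera axes: x right, y up, looking along -z (the intrinsics and any distortion apply to the point x, -y, -z); pixel columns grow to the right and rows downward; lengths in m; the calibration is good to about 2 mm. A picture is of the moment at which its call begins. There is no depth.
- job.sign_off(): hands the job in; it is judged then, once.
The state is a dict: "time": time; "joints": joint angles; "joint_vel": joint speeds; "tau": joint torques, N m; "eef_pos": TCP position; "ee_rot": TCP orientation; "ft_force": force on the tool from outside, world axes, zero at the start; "torque": the same for the moment, N m; "width": finger opening in m; "grasp_force": force on a finger pad.
Only numpy, scipy, OpenCV 4.12 (cv2) and the standard library are available. Lean on these libraries where they do the work, as an engineer would, in place of code of your own. Each camera call takes 0.05 s, during which the arm holds its last target. There are 200 camera calls.

## Working session

There is one attempt and no reset: what is moved stays moved. The work goes in short steps, Python scripts to look and compute and a shell command to move; the robot and the scene stay as the last step left them, time stands still between calls to the robot, and variables do not carry over. Pictures are saved under pics/ and viewed, at most 10 in all, crops included, and the job is handed in when it is done.

```bash
mkdir -p pics
python3 - <<'E'
from cell import status, eyes, job, env
import cv2, numpy as np
s=status.state();print(s['time'],s['eef_pos'],s['ee_rot'],s['width'],env.hold_point_z)
for n in("scene","side"):
    c=eyes.read_camera(n);cv2.imwrite(f'pics/{n}0.png',c['frame']);np.savez(f'{n}0.npz',**c);print(c['intrinsics'],c['extrinsics'])
E
```

```text
0.0 [ 0.21278072 -0.61348598  0.20458933] [[ 9.44795087e-01  3.27661132e-01 -6.52052614e-04]
 [ 3.27661777e-01 -9.44793526e-01  1.71878638e-03]
 [-5.28755967e-05 -1.83755365e-03 -9.99998310e-01]] 0.0941689814514671 0.0188
[[438.66345633   0.         322.19073591]
 [  0.         438.66345633 203.17253034]
 [  0.           0.           1.        ]] [[-0.19603467 -0.81059985  0.55181364  1.22284735]
 [ 0.98055341 -0.16734666  0.10251883  0.11976121]
 [ 0.00924242  0.56117999  0.82764219  1.02726114]
 [ 0.          0.          0.          1.        ]]
[[519.13963095   0.         316.93695412]
 [  0.         519.13963095 194.46813791]
 [  0.           0.           1.        ]] [[-0.80626184  0.3754365  -0.45715345 -0.18971032]
 [-0.59118429 -0.48387995  0.64526067  1.10940854]
 [ 0.02104702  0.79051099  0.6120861   1.15181297]
 [ 0.          0.          0.          1.        ]]
```

View pics/scene0.png

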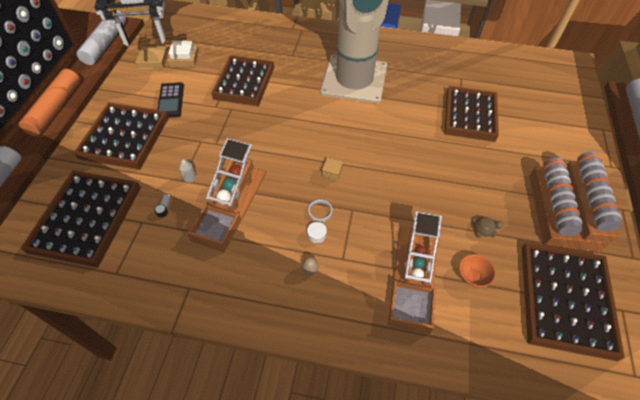

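View pics/side0.png

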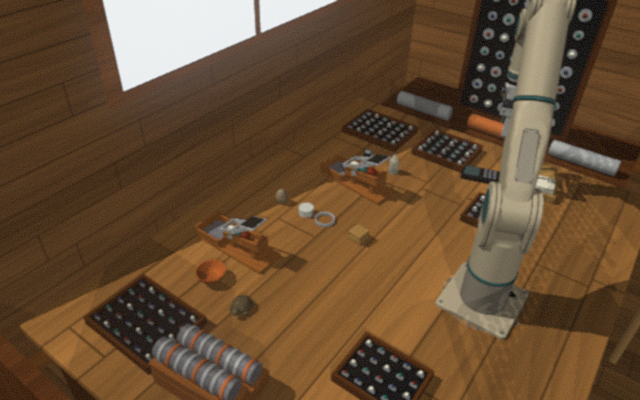

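Scene view: feeders at about (230,185) and (420,260), each with a black plate, at (236,149) and (427,224). In the side view the plates are at about (376,160) and (255,223). I'll measure plate corners and ball sizes.

```bash
cat > h.py <<'E'
import numpy as np,cv2
def ray(c,p):
    K=c['intrinsics'];E=c['extrinsics'];d=np.linalg.inv(K)@[p[0],p[1],1];d=E[:3,:3]@[d[0],-d[1],-d[2]];return E[:3,3],d
def plane(c,p,z):
    o,d=ray(c,p);return o+d*(z-o[2])/d[2]
def tri(c1,p1,c2,p2):
    o1,d1=ray(c1,p1);o2,d2=ray(c2,p2);t=np.linalg.lstsq(np.c_[d1,-d2],o2-o1,rcond=None)[0]
    a,b=o1+t[0]*d1,o2+t[1]*d2;return (a+b)/2,np.linalg.norm(a-b)
E
python3 - <<'E'
from h import *
cs={n:dict(np.load(n+'0.npz')) for n in('scene','side')}
P={}
for n,f,x,y in(('scene','L',236,149),('scene','R',427,224),('side','L',376,160),('side','R',255,223)):
    im=cs[n]['frame'];m=(im.max(2)<60).astype(np.uint8)
    x0,y0=x-20,y-20;sub=m[y0:y+20,x0:x+20]
    k,lab,st,ce=cv2.connectedComponentsWithStats(sub)
    i=min(range(1,k),key=lambda i:np.hypot(*(ce[i]-20))-st[i,4]/20)
    cn=cv2.findContours((lab==i).astype(np.uint8),0,2)[0][0]
    r=cv2.minAreaRect(cn);print(n,f,st[i],ce[i]+[x0,y0],r[1],r[2]);P[n,f]=ce[i]+[x0,y0]
    if n=='scene':
        b=cv2.boxPoints(r)+[x0,y0];w=np.array([plane(cs[n],q,.147)for q in b]);print(np.round(w,3).tolist(),np.linalg.norm(np.diff(w,axis=0),axis=1))
for f in 'LR': print(f,tri(cs['scene'],P['scene',f],cs['side'],P['side',f]))
a=cs['scene']['frame'];b=cs['side']['frame']
r=lambda i,x,y:cv2.resize(i[y:y+120,x:x+100],(400,480),interpolation=cv2.INTER_CUBIC)[:300*2]
t=np.hstack([r(a,180,130),r(a,375,210)]);cv2.imwrite('pics/crop.png',t)
E
```

```text
scene L [17 15  1  1  1] [233. 144.] (0.0, 0.0) 0.0
[[0.497, -0.259, 0.147], [0.497, -0.259, 0.147], [0.497, -0.259, 0.147], [0.497, -0.259, 0.147]] [0. 0. 0.]Traceback (most recent call last):
  File "<stdin>", line 8, in <module>
ValueError: min() iterable argument is empty
```

Run:
```python
from h import *
cs={n:dict(np.load(n+'0.npz')) for n in('scene','side')}
P={}
a=cs['scene']['frame'];b=cs['side']['frame']
r=lambda i,x,y:cv2.resize(i[y:y+70,x:x+90],(400,300),interpolation=cv2.INTER_CUBIC)
t=np.vstack([np.hstack([r(a,185,133),r(a,385,208)]),np.hstack([r(b,315,135),r(b,205,200)])]);cv2.imwrite('pics/crop.png',t)
for n,f,x,y in(('scene','L',236,149),('scene','R',427,224),('side','L',376,160),('side','R',255,223)):
    im=cs[n]['frame'].astype(int);print(n,f,im[y,x]);m=((im.max(2)<im[y,x].max()+30)&(np.ptp(im,axis=2)<30)).astype(np.uint8)
    x0,y0=x-22,y-22;sub=m[y0:y+22,x0:x+22]
    k,lab,st,ce=cv2.connectedComponentsWithStats(sub,connectivity=4)
    i=max(range(1,k),key=lambda i:st[i,4])
    cn=max(cv2.findContours((lab==i).astype(np.uint8),0,2)[0],key=len)
    q=cv2.minAreaRect(cn);print(st[i]+[x0,y0,0,0,0],ce[i]+[x0,y0],q[1],q[2]);P[n,f]=ce[i]+[x0,y0]
for f in 'LR': print(f,tri(cs['scene'],P['scene',f],cs['side'],P['side',f]))
```

```text
scene L [47 53 62]
[222 140  26  20 331] [234.59516616 149.79456193] (22.115049362182617, 15.933823585510254) 15.945395469665527
scene R [48 55 67]
[416 214  23  22 383] [426.84856397 224.1305483 ] (21.438899993896484, 18.36742401123047) 10.619654655456543
side L [29 31 37]
[369 155  18   8  85] [377.56470588 158.21176471] (7.0, 17.0) 90.0
side R [24 36 45]
[242 216  21  12 131] [251.91603053 221.65648855] (9.600000381469727, 18.399999618530273) 53.13010025024414
L (array([ 0.51612135, -0.24833394,  0.14640277]), np.float64(0.0014798196348222955))
R (array([0.6405819 , 0.26596718, 0.13955341]), np.float64(0.002554545868512204))
```

View pics/crop.png

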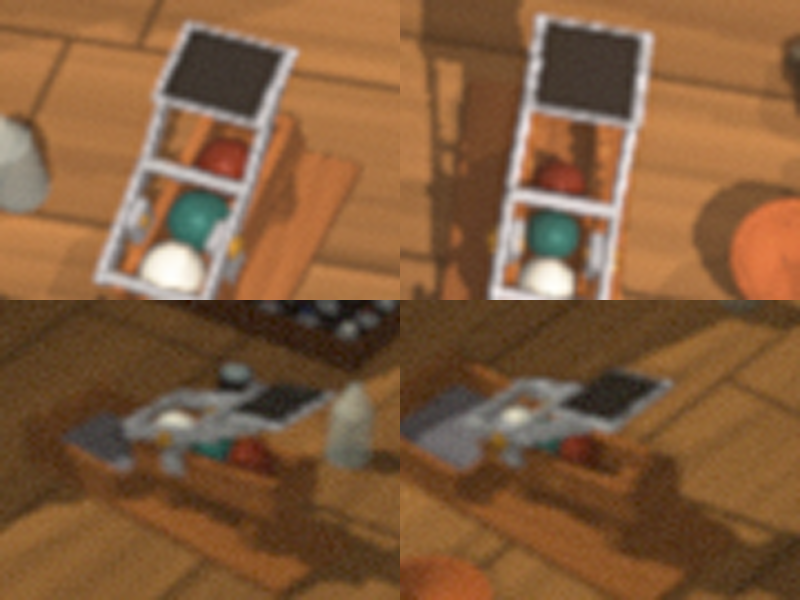

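Top row: the left scene feeder has clearly bigger balls and a higher plate (z 0.146 vs 0.140), so the left one, at y = -0.25, is the large feeder. Its plate's outer corners in the crop are about (190,25), (295,50), (265,120) and (160,97).

Run:
```python
from h import *
c=dict(np.load('scene0.npz'));s=dict(np.load('side0.npz'))
q=np.array([(190,25),(295,50),(265,120),(160,97)])/4.444+[184.5,132.5]
w=np.array([plane(c,p,z) for p,z in zip(q,(.155,.155,.143,.143))])
print(w.round(4)); cen=w.mean(0)
dx=(w[2]+w[3]-w[0]-w[1])[:2];dy=(w[1]+w[2]-w[0]-w[3])[:2]
print(cen,np.linalg.norm(dx)/2,np.linalg.norm(dy)/2,np.arctan2(dx[1],dx[0]),np.arctan2(dy[1],dy[0])-np.pi/2)
# tray far/near check: mask slate grey tray floor
im=c['frame'].astype(int);x0,y0=185,190
sub=im[y0:y0+65,x0:x0+65];m=((np.ptp(sub,axis=2)<25)&(sub.max(2)>50)&(sub.max(2)<150)).astype(np.uint8)
m=cv2.morphologyEx(m,cv2.MORPH_OPEN,np.ones((3,3)))
k,l,st,ce=cv2.connectedComponentsWithStats(m);i=1+st[1:,4].argmax();t=plane(c,ce[i]+[x0,y0],.014);print(st[i],t)
d=t-cen;yaw=np.arctan2(d[1],d[0]);print('yaw',yaw,np.hypot(*d[:2]),'expect .170')
```

```text
[[ 0.4871 -0.277   0.155 ]
 [ 0.4935 -0.2098  0.155 ]
 [ 0.5396 -0.216   0.143 ]
 [ 0.5353 -0.2818  0.143 ]]
[ 0.51386148 -0.24616852  0.149     ] 0.04743470965140612 0.06671558803145519 -0.11552247605362824 -0.07998195336025216
[ 12  21  36  30 673] [ 0.67691108 -0.27641289  0.014     ]
yaw -0.1834072534396141 0.16583091829058483 expect .170
```

```bash
python3 -m crank '[{"translation":[30,37,5],"roll":-0.05,"grip":1},{"translation":[60,73,5],"roll":-0.1,"grip":1},{"translation":[90,110,5],"roll":-0.15,"grip":1},{"translation":[120,146,5],"roll":-0.2,"grip":1},{"translation":[150,183,5],"roll":-0.25,"grip":1},{"translation":[180,220,5],"roll":-0.3,"grip":1},{"translation":[210,256,5],"roll":-0.35,"grip":1},{"translation":[240,293,5],"roll":-0.4,"grip":1},{"translation":[270,330,5],"roll":-0.43,"grip":1},{"translation":[301,366,5],"roll":-0.46,"grip":1}]' 10
python3 -m crank '[{"translation":[0,0,0],"roll":0,"grip":1},{"translation":[0,0,0],"roll":0,"grip":1},{"translation":[0,0,-15],"roll":0,"grip":1},{"translation":[0,0,-30],"roll":0,"grip":1},{"translation":[0,0,-30],"roll":0,"grip":1},{"translation":[0,0,-30],"roll":0,"grip":1}]'
python3 - <<'E'
from cell import status,eyes
import cv2,numpy as np
s=status.state();print(s['eef_pos'],s['ee_rot'][:,0],s['ft_force'],s['width'])
a=eyes.read_camera('scene')['frame'];b=eyes.read_camera('side')['frame']
r=lambda i,x,y:cv2.resize(i[y:y+100,x:x+100],(400,400),interpolation=cv2.INTER_CUBIC)
cv2.imwrite('pics/c1.png',np.hstack([r(a,180,95),r(b,320,100)]))
E
```

```text
time: 1.1
eef_pos: [0.5147, -0.2462, 0.2103]
ee_rot: [[0.992, -0.127, -0.001], [-0.127, -0.992, 0.0], [-0.001, -0.0, -1.0]]
ft_force: [1.0, -0.6, -0.3]
width: 0.0174
grasp_force: 0.0
time: 1.7
eef_pos: [0.513, -0.2496, 0.1806]
ee_rot: [[0.992, -0.128, -0.001], [-0.128, -0.992, -0.0], [-0.001, 0.0, -1.0]]
ft_force: [0.1, -0.0, 0.8]
width: 0.0006
grasp_force: 0.0
[ 0.51297164 -0.24958005  0.18055809] [ 9.91745681e-01 -1.28218338e-01 -7.50272584e-04] [ 0.12643511 -0.04278807  0.76188853] 0.0005750432051795908
```

View pics/c1.png

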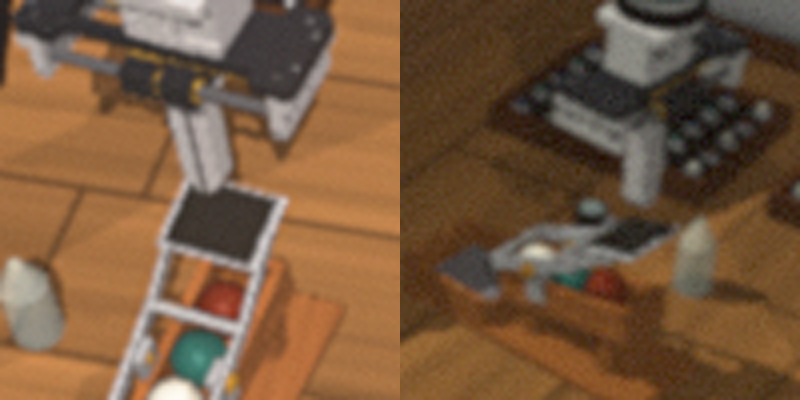

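The closed fingertips hang above the plate (tip at (208,190) left), with nothing in the way. Next I press along the arc.

```bash
python3 -m crank '[{"translation":[0,0,-15],"roll":0,"grip":1},{"translation":[0,0,-27],"roll":0,"grip":1},{"translation":[-5,1,-36],"roll":0,"grip":1},{"translation":[-10,1,-46],"roll":0,"grip":1},{"translation":[-14,2,-56],"roll":0,"grip":1},{"translation":[-17,2,-65],"roll":0,"grip":1},{"translation":[-19,2,-73],"roll":0,"grip":1},{"translation":[-19,2,-78],"roll":0,"grip":1}]'
```

```text
time: 2.6
eef_pos: [0.4946, -0.246, 0.1028]
ee_rot: [[0.992, -0.126, -0.0], [-0.126, -0.992, 0.001], [-0.0, -0.0, -1.0]]
ft_force: [-6.1, 3.4, 35.4]
width: 0.0003
grasp_force: 18.0
```

```bash
python3 -m crank '[{"translation":[0,0,1],"roll":0,"grip":1},{"translation":[0,0,1],"roll":0,"grip":1},{"translation":[0,0,1],"roll":0,"grip":1},{"translation":[0,0,1],"roll":0,"grip":1},{"translation":[0,0,1],"roll":0,"grip":1},{"translation":[0,0,1],"roll":0,"grip":1},{"translation":[0,0,1],"roll":0,"grip":1},{"translation":[0,0,1],"roll":0,"grip":1},{"translation":[0,0,1],"roll":0,"grip":1},{"translation":[0,0,1],"roll":0,"grip":1}]'
python3 - <<'E'
from cell import status,eyes
import cv2,numpy as np
a=eyes.read_camera('scene')['frame'];b=eyes.read_camera('side')['frame']
r=lambda i,x,y:cv2.resize(i[y:y+120,x:x+100],(400,480),interpolation=cv2.INTER_CUBIC)
cv2.imwrite('pics/c2.png',np.hstack([r(a,180,130),r(b,310,100)]))
E
```

```text
time: 3.6
eef_pos: [0.4947, -0.246, 0.1042]
ee_rot: [[0.992, -0.126, -0.0], [-0.126, -0.992, 0.0], [-0.0, -0.0, -1.0]]
ft_force: [-2.2, 1.4, 11.8]
width: 0.0006
grasp_force: 6.0
```

View pics/c2.png

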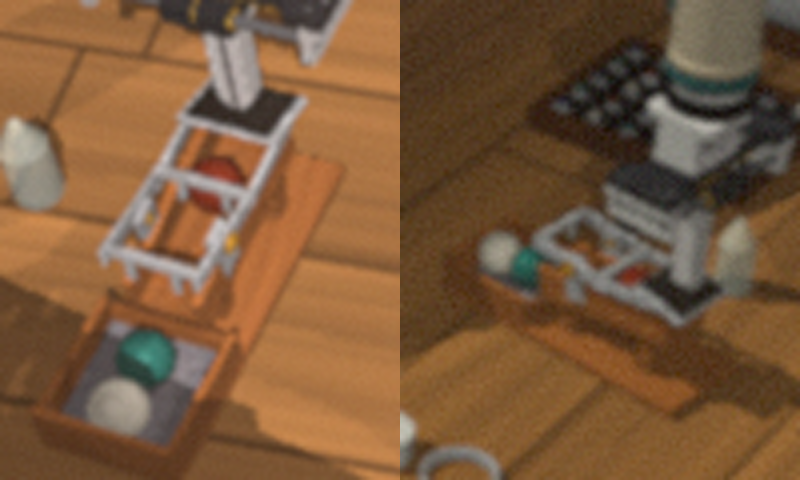

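The white (120,405) and green (147,357) balls are in the tray, and the red one (215,185) is held behind the fork. I'll release along the reversed arc and back off.

```bash
python3 -m crank '[{"translation":[2,0,8],"roll":0,"grip":1},{"translation":[5,-1,17],"roll":0,"grip":1},{"translation":[9,-1,27],"roll":0,"grip":1},{"translation":[14,-2,37],"roll":0,"grip":1},{"translation":[19,-2,47],"roll":0,"grip":1},{"translation":[19,-2,60],"roll":0,"grip":1},{"translation":[19,-2,90],"roll":0,"grip":1},{"translation":[19,-2,130],"roll":0,"grip":1},{"translation":[0,-2,160],"roll":0,"grip":1},{"translation":[-20,-2,160],"roll":0,"grip":1}]'
python3 -m crank '[{"translation":[0,0,0],"roll":0,"grip":1},{"translation":[0,0,0],"roll":0,"grip":1},{"translation":[0,0,0],"roll":0,"grip":1},{"translation":[0,0,0],"roll":0,"grip":1},{"translation":[0,0,0],"roll":0,"grip":1},{"translation":[0,0,0],"roll":0,"grip":1},{"translation":[0,0,0],"roll":0,"grip":1},{"translation":[0,0,0],"roll":0,"grip":1}]'
python3 - <<'E'
from cell import status,eyes
import cv2,numpy as np
a=eyes.read_camera('scene')['frame']
cv2.imwrite('pics/c3.png',np.hstack([cv2.resize(a[130:250,180:280],(400,480),interpolation=cv2.INTER_CUBIC),cv2.resize(a[100:340,160:360],(400,480))]))
E
```

```text
time: 4.7
eef_pos: [0.4777, -0.2493, 0.2681]
ee_rot: [[0.992, -0.125, 0.008], [-0.125, -0.992, -0.004], [0.009, 0.003, -1.0]]
ft_force: [0.3, 0.2, -0.2]
width: 0.0003
grasp_force: 0.0
time: 5.5
eef_pos: [0.475, -0.2481, 0.2634]
ee_rot: [[0.992, -0.126, -0.0], [-0.126, -0.992, 0.0], [-0.0, -0.0, -1.0]]
ft_force: [0.2, -1.0, -0.5]
width: 0.0005
grasp_force: 0.0
```

View pics/c3.png

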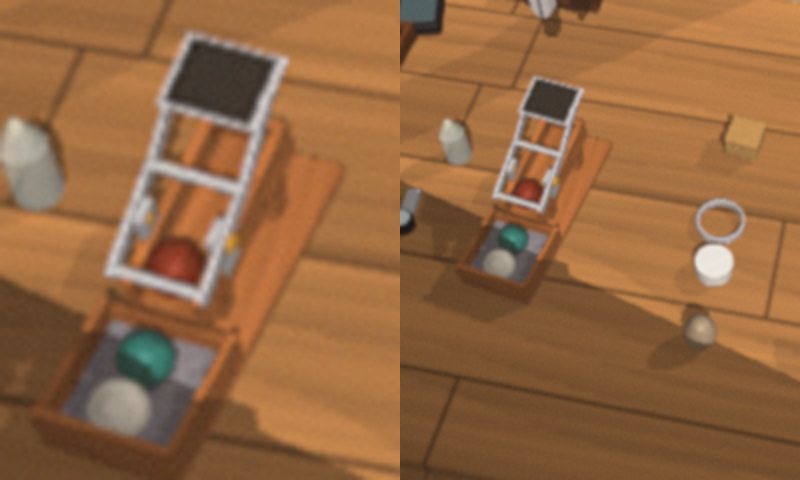

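The lever is back up, two balls are in the tray, the third rests against the gate at (177,262), and the bystanders look undisturbed.

```bash
python3 -c "
from cell import job
print(job.sign_off())"
```

```text
the job is handed in; nothing more can be done
None
```

The large feeder's lever was pressed fully and released, exactly two balls are in its tray with the third held at the gate, the arm is clear, and the job is handed in.

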